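Hold a resin flask down in a touch-start shaker

TASK

Pull the blue-fronted drawer all the way out to its stop, then lift the amber flask with the black cap out of it; leave the other flask standing in its nest and the drawer open. Keep the amber flask upright, carry it to the shaker and press it straight down into the orange sprung ring until the ring is fully down. Finish while still holding the flask down there with the fingers, which must not press on the shaker itself, and do not disturb anything else on the bench.

Things in the scene. Friction and masses are not known exactly. Their poses are not given: they have to be found in the camera images.
- cabinet_drawer0 (a joint): travel of the drawer, m: 0 shut (as it starts), 0.134 at its stop fully out. It slides with about 1 N of friction, stays where it is left. The drawer unit is fixed to the bench: grey, 200 deep (x) x 280 wide x 160 high, with one full-height blue front; a fixed spool 36 high stands on its top, towards the back
- cabinet_drawer0_handle (a point): middle of the drawer's steel bar handle: a round bar 11 mm thick, 120 long, along this frame's y, level, about 122 mm above the bench, 42 mm in front of the blue front, 38 mm below the unit's top. The frame turns with the unit; the drawer opens along this frame's -x
- nest_left_floor (a point): floor centre of the drawer's nest at its +y side (upright black ring, bore 69, 22 high); moves with the drawer, axes as the handle's. Above this floor the drawer's sides reach 116 mm, its front 126. From the nest centre: side wall 64 mm off along y, front's inner face 39, handle bar 102 (both to -x); fully out, the unit's front is 74 mm off to +x
- nest_right_floor (a point): the same for the nest at the -y side, 110 mm from the other
- flask: amber round flask with black cap, loose, about 130 to 250 g, in one or other nest. Origin at the centre of its small flat foot (24 across), z up along its axis. 98 tall; belly a ball of radius 32 centred 30 above the foot; neck 25 across; cap a cylinder 34 across from 72 to 98 above the foot, the place to grip
- other_flask: green round flask with white cap, same shape and size, in the other nest; it stays there
- spring (a joint): how far the shaker's ring is pressed down, m: 0 up, 0.015 fully down at its stop. Spring: 6 N at the top rising to 15 N at the stop; the flask's weight alone does not move it
- shaker: the shaker, fixed to the bench, with its ring: white console 200 x 130, black round turret 100 across under the ring; origin on the bench, the ring's axis 180 mm from it along this frame's -x
- cradle_ring (a point): the shaker's orange ring, moving straight down on its spring. Origin on its axis at its underside, 106 mm above the bench when up; z up. 38 tall, 82 across at the top; its mouth is a cone, 72 across inside narrowing to 52, that centres the flask's belly: a seated flask has its foot about 8 mm above this origin. Nothing else near is taller than 75 mm
- screwdriver: screwdriver about 170 long lying on the bench between drawer unit and shaker; leave alone
- tape: blue tape roll, 64 across, 22 tall, on the bench near the robot; leave alone
- bracket: black printed bracket, 100 x 60, 61 tall, towards one side of the bench; leave alone
- notebook: grey notebook 120 x 85 x 10, towards the other side; leave alone
- resin_bottle: grey resin bottle, 68 across, 170 tall, at a side; leave alone
- parts_cup: red cup 72 across, 75 tall, at a side; leave alone

How it is judged:
By the outcome, as a careful person would: the job done as asked, in the order asked, and still so for the second after the job is handed in, while the arm keeps its last pose, push and grip.
It also fails if it takes over 61 s, if anything falls off the work surface, if the arm or the gripper's body presses on something with over 40 N, if the wrist force passes 120 N, or if a joint passes its speed limit or range.

ROBOT

A 6-joint arm with a two-finger parallel gripper is mounted at the origin on the work surface. World frame = base frame: x ahead of the robot, y to its left, z up, the work surface at z = 0. Lengths are in m, angles in rad, forces in N, time in s.
With the tool pointing down it reaches from about 0.35 to 0.775 m from the base axis. Payload 5.5 kg.
Tool frame: the origin (TCP) lies between the finger pads; the fingertips stand 11 mm ahead of it and the grasp point (between the pads) lies 8 mm behind it; z points along the fingers, x is the direction in which the jaws open and shut, and the axes are right-handed (so a half turn about z gives the same grasp; the last joint's range is limited). The gripper opens to 85 mm and grips with 20 to 120 N. Pads are 22 mm wide; open, the fingers measure 114 mm over their backs; the gripper's body (76 mm by 85 mm) begins 54 mm behind the grasp point. The pads swing forward as they close: fully open they stand 13 mm farther back than shut.
Start: joints at [-1.343, 0.313, 0.046, 1.304, 0, 1.431], TCP at [0.207, -0.537, 0.242] pointing down, gripper open.
Joint ranges: [-2.76, 2.76], [-0.86, 1.69], [-1.03, 1.26], [-2.2, 2.34], [-1.47, 1.5], [-3.14, 3.14]. Speed limits (rad/s): [2.57, 2.57, 3.14, 3.14, 3.14, 3.14].

INTERFACE

Orientations are given as a unit quaternion [w, x, y, z].
In Python, from cell import arm gives the robot as it stands. The module is installed in compiled form; this text tells all that it offers.
- The arm moves only by the tool carry_out, never from a script. Its argument "targets" is a list of rows, each a list of 5 numbers: the shift along the tool's x, y, z in cm, then the turn about the tool's z in degrees, then the closure, from 0 (fully open) to 1 (shut). In form: [[tx, ty, tz, yaw, hand], ...]. A call has 1 to 10 rows; each row is the pose to reach, as a shift and turn from the pose measured when the call began, along the tool's axes at that moment; what a row does not reach only later rows make up. A row lasts 1/12 s, in which the tool goes at most 41.7 mm and 7.16 degrees, less where a joint would pass 70% of its speed; a pose out of reach is approached as far as the arm can. A call with a gripper value outside its range is refused whole. The fingers move at their own pace and stop on an object; "force" is the grip in N (left out, the last holds). Time passes only in rows, so rows that repeat a pose let the fingers close. It gives the time, the measured TCP pose, the force and the opening at its end, in the units of the state.
- arm.observe(): the state, without advancing time (a new reading comes with each control period).
- arm.capture(name): name is "scene" or "top" or "wrist"; returns a dict with "image" (420x560x3 uint8, red, green, blue), "vfov" (degrees; the focal length in pixels is half the picture's height over the tangent of half this angle, whatever the lens; pixels are square), "cx", "cy" (the principal point, pixels), "eye" and "orientation" of the camera in the world. Camera axes: x right, y down, z forward; pixel columns grow to the right and rows downward; lengths in m; the calibration is good to about 2 mm. The wrist camera is an equidistant fisheye: a pixel r from the principal point sees the ray r / f radians off the axis. A picture is of the moment at which its call begins. There is no depth.
- arm.finish_job(): hands the job in, once; it reports no verdict.
The state is a dict: "clock": time; "qpos": joint angles; "joint_velocities": joint speeds; "tau": joint torques, N m; "tcp_pos": TCP position; "tcp_rot": TCP orientation; "wrist_force": force on the tool from outside, world axes, zero at the start; "ft_torque": the same for the moment, N m; "finger_gap": finger opening in m.
Only numpy, scipy, OpenCV 4.12 (cv2) and the standard library are available. Lean on these libraries where they do the work, as an engineer would, in place of code of your own. Each camera call takes 0.05 s, during which the arm holds its last target. There are 200 camera calls.

## Working session

There is one attempt and no reset: what is moved stays moved. The work goes in short steps, Python scripts to look and compute and a tool call to move; the robot and the scene stay as the last step left them, time stands still between calls to the robot, and variables do not carry over. Pictures are saved under pics/ and viewed, about 8 in all and at most 12, crops included, and the job is handed in when it is done.

Besides the shell and the picture viewer there is one more tool, called after "Call:" as name(argument=value, ...) on one line, values as JSON. carry_out: Moves the arm, as the interface text tells. Its arguments: {"type":"object","properties":{"targets":{"type":"array"},"force":{"type":"number"}},"required":["targets"]}

```bash
mkdir -p pics; cat > h.py <<'E'
import numpy as np, cv2
from scipy.spatial.transform import Rotation as R
from cell import arm
def rot(q): return R.from_quat(np.r_[q[1:],q[0]])
def ray(c,u,v,fish=False):
    f=c["image"].shape[0]/2/np.tan(np.radians(c["vfov"])/2)
    d=np.array([(u-c["cx"])/f,(v-c["cy"])/f])
    if fish:
        r=np.hypot(*d)+1e-9; d=np.r_[d/r*np.sin(r),np.cos(r)]
    else: d=np.r_[d,1]
    return rot(c["orientation"]).apply(d)
def onz(c,u,v,z,fish=False):
    d=ray(c,u,v,fish); e=np.array(c["eye"]); return e+d*(z-e[2])/d[2]
def totool(s,p):
    return rot(s["tcp_rot"]).inv().apply(np.array(p)-s["tcp_pos"])*100
def proj(c,p):
    q=rot(c["orientation"]).inv().apply(np.array(p)-c["eye"]); f=c["image"].shape[0]/2/np.tan(np.radians(c["vfov"])/2)
    return c["cx"]+f*q[0]/q[2],c["cy"]+f*q[1]/q[2]
def save(c,n): cv2.imwrite("pics/%s.png"%n,c["image"][:,:,::-1])
def blobs(img,lo,hi,amin=60):
    m=cv2.inRange(cv2.cvtColor(img,cv2.COLOR_RGB2HSV),np.array(lo),np.array(hi))
    n,l,s,c=cv2.connectedComponentsWithStats(m)
    return m,[(s[i].tolist(),c[i].round(1).tolist()) for i in range(1,n) if s[i][4]>=amin]
E
python3 - <<'E'
from h import *
s=arm.observe(); print(s)
for n in("scene","top"):
    c=arm.capture(n); save(c,n); print(n,{k:c[k] for k in c if k!="image"})
a=cv2.imread("pics/scene.png");b=cv2.imread("pics/top.png")
E
```

```text
{'clock': 0.0, 'qpos': array([-1.34258467e+00,  3.13996289e-01,  4.50123454e-02,  1.30359108e+00,
       -6.10014580e-06,  1.43120331e+00]), 'joint_velocities': array([-0.00119515, -0.00010785,  0.00141201,  0.00321564, -0.00096083,
       -0.00100806]), 'tau': array([ 1.41659348e-03, -4.80630362e+01,  2.98530793e+01,  1.95433362e-02,
        8.64351978e-05,  4.85338106e-06]), 'tcp_pos': array([ 0.20663684, -0.53608216,  0.24142483]), 'tcp_rot': array([-5.98142455e-04,  8.24489760e-01, -5.65876174e-01, -6.58162625e-04]), 'wrist_force': array([ 0.26163953, -0.28756826,  0.45709163]), 'ft_torque': array([ 0.0282742 , -0.03563769,  0.01394211]), 'finger_gap': 0.08548482559244415}
scene {'vfov': 56.0981036714021, 'cx': 274.9323132499532, 'cy': 201.71327791316384, 'eye': array([0.72962375, 0.75150939, 0.85494672]), 'orientation': array([-0.04101824,  0.10089209,  0.91744765, -0.38265924])}
top {'vfov': 44.542267242897275, 'cx': 277.4056080537827, 'cy': 215.42170484905998, 'eye': array([ 0.48107054, -0.00561761,  1.9340517 ]), 'orientation': array([-0.01481959,  0.71736796, -0.69631465,  0.01759279])}
```

View pics/top.png

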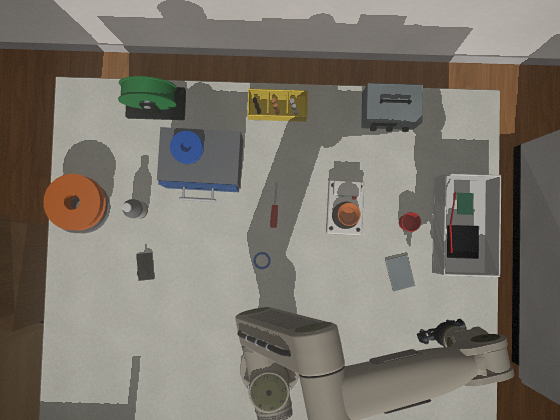

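View pics/scene.png

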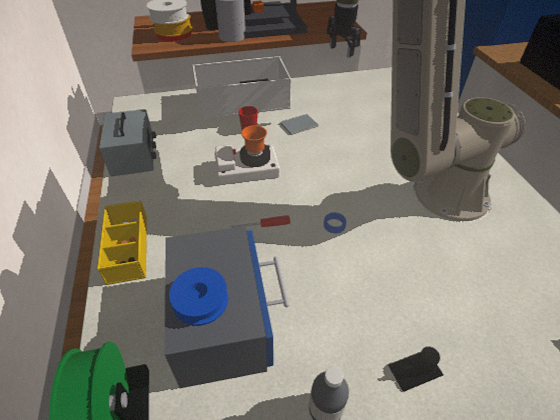

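The top view shows the drawer unit at about (200,158) with its bar handle at about (197,194), slightly turned. The shaker is at (345,208) with its orange ring at (348,213), the screwdriver at (274,210) and the tape at (262,260). The scene view agrees: handle bar from (278,260) to (286,304), ring at (254,140).

```bash
python3 - <<'E'
from h import *
t=arm.capture("top"); s=arm.capture("scene")
# blue front
m,b=blobs(t["image"],(105,120,60),(130,255,255),30); print("blue",b)
m2=m.copy(); m2[:175]=0; m2[200:]=0
# front top edge: for each column the highest blue pixel
pts=[]
for u in range(162,238):
    r=np.where(m2[:,u])[0]
    if len(r): pts.append((u,r.min(),r.max()))
pts=np.array(pts); P=np.array([onz(t,u,v-.5,.16)[:2] for u,v,_ in pts])
k=np.polyfit(P[:,1],P[:,0],1); print("front top: x=%.4f*y+%.4f"%tuple(k),"yaw deg of unit",-np.degrees(np.arctan(k[0])),"y range",P[:,1].min(),P[:,1].max())
m,b=blobs(t["image"],(3,150,100),(16,255,255),30); print("orange",b)
m,b2=blobs(s["image"],(3,150,100),(16,255,255),30); print("orange sc",b2)
# crops
a=cv2.resize(t["image"][170:210,150:250],None,fx=4,fy=4,interpolation=cv2.INTER_CUBIC)
c=cv2.resize(t["image"][170:245,315:380],None,fx=4,fy=4,interpolation=cv2.INTER_CUBIC)
d=cv2.resize(s["image"][245:320,225:325],None,fx=4,fy=4,interpolation=cv2.INTER_CUBIC)
e=cv2.resize(s["image"][115:190,205:290],None,fx=4,fy=4,interpolation=cv2.INTER_CUBIC)
W=np.zeros((600,760,3),np.uint8)
for im,x,y in((a,0,0),(c,410,0),(d,0,300),(e,410,300)):
    h,w=im.shape[:2]; h=min(h,600-y); w=min(w,760-x); W[y:y+h,x:x+w]=im[:h,:w]
cv2.imwrite("pics/crop.png",W[:,:,::-1])
E
```

```text
blue [([170, 131, 33, 33, 845], [186.0, 147.0]), ([159, 181, 13, 5, 32], [164.4, 182.5]), ([173, 182, 31, 7, 89], [188.1, 184.2]), ([210, 184, 15, 7, 42], [217.6, 186.0])]
front top: x=0.0296*y+0.6591 yaw deg of unit -1.6947975797235 y range 0.1389753212888901 0.39258933583443795
orange [([43, 174, 63, 56, 2495], [72.8, 202.3]), ([339, 203, 21, 13, 147], [349.1, 208.0])]
orange sc [([135, 16, 19, 10, 102], [142.5, 20.9]), ([132, 35, 160, 19, 734], [203.9, 44.2]), ([241, 124, 26, 28, 381], [253.7, 136.6])]
```

View pics/crop.png

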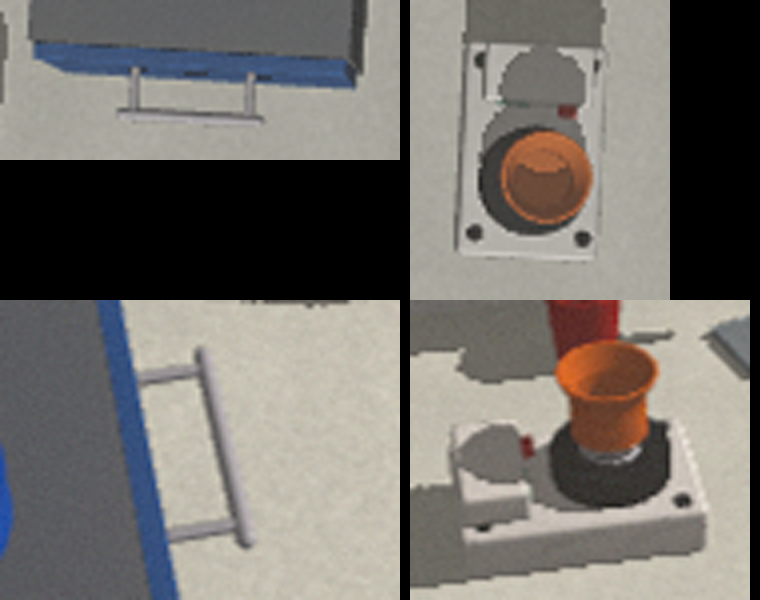

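The crops show the handle bar ends in the top view at (179.5,198) and (216,200.2), and in the scene view at (275.5,257.5) and (286.5,305.3). The ring mouth centre is at (349,214) in the top view and (254,132.5) in the scene view.

```bash
cat >> h.py <<'E'
def tri(c1,p1,c2,p2):
    A=[];b=[]
    for c,p in((c1,p1),(c2,p2)):
        d=ray(c,*p);d/=np.linalg.norm(d);M=np.eye(3)-np.outer(d,d);A.append(M);b.append(M@c["eye"])
    return np.linalg.lstsq(np.vstack(A),np.hstack(b),rcond=None)[0]
E
python3 - <<'E'
from h import *
t=arm.capture("top"); s=arm.capture("scene")
for n,a,b,z in(("h+y",(179.2,197.6),(286.2,305),.122),("h-y",(215.6,199.9),(275.2,257.2),.122),("ring",(348.7,213.9),(253.9,132.2),.144)):
    print(n,tri(t,a,s,b).round(4),onz(t,*a,z).round(4),onz(s,*b,z).round(4))
st=arm.observe(); print(rot(st["tcp_rot"]).as_matrix().round(3))
E
```

```text
h+y [0.6159 0.3369 0.1284] [0.617  0.3379 0.122 ] [0.6142 0.3334 0.122 ]
h-y [0.6114 0.2089 0.1248] [0.6127 0.2089 0.122 ] [0.6097 0.2071 0.122 ]
ring [ 0.5748 -0.2597  0.1476] [ 0.5761 -0.2605  0.144 ] [ 0.5729 -0.2645  0.144 ]
[[ 0.36  -0.933 -0.   ]
 [-0.933 -0.36   0.001]
 [-0.001 -0.    -1.   ]]
```

Call:
carry_out(targets=[[-5,-5.5,-2,-7,0.2],[-10,-11,-3,-14,0.4],[-15,-16.5,-3,-21,0.5],[-20,-22,-3,-28,0.5],[-25,-27.5,-3,-35,0.5],[-28,-31,-3,-42,0.5],[-30,-33,-3,-49,0.5],[-30,-33,-3,-56,0.5],[-30,-33,-3,-63,0.5],[-30,-33,-3,-67,0.5]], force=40)

```text
clock: 1.13
tcp_pos: [0.393, -0.1643, 0.2718]
tcp_rot: [-0.0, 1.0, -0.014, 0.0]
wrist_force: [0.6, 0.3, -0.7]
finger_gap: 0.0426
```

```bash
cat > st.py <<'E'
from h import *
import sys
def st():
    s=arm.observe();M=rot(s["tcp_rot"]).as_matrix()
    print("t %.2f"%s["clock"],s["tcp_pos"].round(4),"x-axis deg %.1f"%np.degrees(np.arctan2(M[1,0],M[0,0])),"z",M[:,2].round(3),"F",s["wrist_force"].round(1),"gap %.4f"%s["finger_gap"],"q",s["qpos"].round(2)); return s
if __name__=="__main__":
    s=st()
    if len(sys.argv)>3: print("to tool cm",totool(s,[float(v) for v in sys.argv[1:4]]).round(2))
E
python3 st.py 0.6135 0.272 0.235
```

```text
t 1.13 [ 0.393  -0.1643  0.2718] x-axis deg -1.6 z [ 0.001  0.    -1.   ] F [ 0.6  0.3 -0.7] gap 0.0426 q [-0.59  0.02 -0.24  1.31  0.    1.01]
to tool cm [ 20.8  -44.24   3.7 ]
```

Call:
carry_out(targets=[[2,-4,0,0,0.5],[4,-8,0,0,0.5],[6,-12,0,0,0.5],[8,-16,0,0,0.5],[10,-20,0,0,0.5],[12,-24,0,0,0.5],[13.5,-28,0,0,0.5],[15,-32,0,0,0.5],[16,-35,0,0,0.5],[16.5,-37,0,0,0.5]])

```text
clock: 1.97
tcp_pos: [0.5692, 0.2038, 0.2716]
tcp_rot: [-0.0, 1.0, -0.014, 0.0]
wrist_force: [0.3, -0.8, 0.5]
finger_gap: 0.0425
```

Call:
carry_out(targets=[[0.5,-3,0,0,0.5],[1,-5,0,0,0.5],[1.5,-6.5,0,0,0.5],[1.5,-7,0,0,0.5],[1.5,-7,0,0,0.5],[1.5,-7,0,0,0.5]])

```text
clock: 2.47
tcp_pos: [0.5858, 0.273, 0.2714]
tcp_rot: [0.0, 1.0, -0.014, 0.0]
wrist_force: [0.3, -1.2, 0.2]
finger_gap: 0.0424
```

```bash
python3 st.py 0.6135 0.272 0.114; python3 - <<'E'
from h import *
c=arm.capture("wrist"); save(c,"w1"); print({k:c[k] for k in c if k!="image"})
E
```

```text
t 2.47 [0.5858 0.273  0.2714] x-axis deg -1.5 z [ 0. -0. -1.] F [ 0.3 -1.2  0.2] gap 0.0424 q [ 0.31  0.46  0.33  1.44 -0.    1.91]
to tool cm [ 2.77  0.02 15.74]
{'vfov': 65.70646984690485, 'cx': 280.6314419325722, 'cy': 210.96734894935076, 'eye': array([0.58846592, 0.34315301, 0.40322505]), 'orientation': array([ 0.13936801,  0.99014304, -0.01378872, -0.0017875 ])}
```

View pics/w1.png

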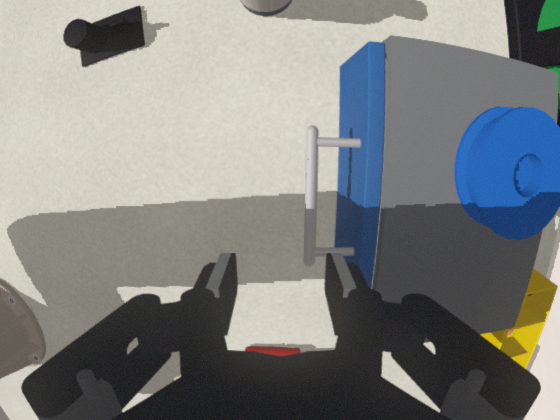

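The wrist view shows the bar from (313,128) to (309,262) to the right of the jaw centre. The front finger would be near the blue front if I dropped it here, so x needs a shift.

```bash
python3 - <<'E'
from h import *
c=arm.capture("wrist")
a=onz(c,312.8,128,.122,True);b=onz(c,308.8,263,.122,True)
print(a,b,(a+b)/2,np.linalg.norm(a-b),"yaw",np.degrees(np.arctan2(-(a-b)[0],(a-b)[1])))
for v in(100,200,280): print("front top edge",onz(c,{100:385,200:380,280:376}[v],v,.16,True))
print(totool(arm.observe(),np.r_[((a+b)/2)[:2],.114]))
E
```

```text
[0.61614025 0.3352399  0.122     ] [0.61180441 0.20944658 0.122     ] [0.61397233 0.27234324 0.122     ] 0.12586802191889865 yaw -1.9740898277237802
front top edge [0.6685925  0.35834828 0.16      ]
front top edge [0.66607216 0.27961327 0.16      ]
front top edge [0.66788298 0.20791812 0.16      ]
[ 2.78883774 -0.08301431 15.78829041]
```

Call:
carry_out(targets=[[2.6,0,0,0,0.6],[2.6,0,3,0,0.6],[2.6,0,6,0,0.6],[2.6,0,9,0,0.6],[2.6,0,11.5,0,0.6],[2.6,0,13.5,0,0.6],[2.6,0,15,0,0.6],[2.6,0,15.7,0,0.6],[2.6,0,15.7,0,0.6]])

```text
clock: 3.32
tcp_pos: [0.6113, 0.2701, 0.1142]
tcp_rot: [0.0, 1.0, -0.015, -0.0]
wrist_force: [-0.4, -0.1, 0.2]
finger_gap: 0.0343
```

Call:
carry_out(targets=[[0,0,0,0,0.8],[0,0,0,0,1],[0,0,0,0,1],[0,0,0,0,1],[0,0,0,0,1]], force=40)

```text
clock: 3.73
tcp_pos: [0.612, 0.2695, 0.1154]
tcp_rot: [0.001, 1.0, -0.015, 0.0]
wrist_force: [-0.3, -4.6, 5.1]
finger_gap: 0.0097
```

```bash
python3 st.py
```

```text
t 3.73 [0.612  0.2695 0.1154] x-axis deg -1.7 z [ 0.001 -0.001 -1.   ] F [-0.3 -4.6  5.1] gap 0.0097 q [ 0.3   0.55  0.1   1.12 -0.    1.9 ]
```

Call:
carry_out(targets=[[-0.5,0,0,0,1],[-1.5,0,0,0,1],[-3,0,0,0,1],[-4.5,0,0,0,1],[-6,0,0,0,1],[-7.5,0,0,0,1],[-9,0,0,0,1],[-10.2,0,0,0,1],[-11.2,0,0,0,1],[-12,0,0,0,1]])

```text
clock: 4.57
tcp_pos: [0.491, 0.2728, 0.1154]
tcp_rot: [0.001, 1.0, -0.015, 0.001]
wrist_force: [1.0, -5.1, 1.0]
finger_gap: 0.0095
```

Call:
carry_out(targets=[[-0.4,0,0,0,1],[-0.8,0,0,0,1],[-1.1,0,0,0,1],[-1.4,0,0,0,1],[-1.6,0,0,0,1],[-1.8,0,0,0,1],[-1.8,0,0,0,1]])

```text
clock: 5.15
tcp_pos: [0.4785, 0.2732, 0.1155]
tcp_rot: [0.001, 1.0, -0.016, 0.005]
wrist_force: [13.9, -4.9, -10.0]
finger_gap: 0.0097
```

```bash
python3 st.py; python3 - <<'E'
from h import *
c=arm.capture("wrist"); save(c,"w2")
c=arm.capture("top");cv2.imwrite("pics/t2.png",cv2.resize(c["image"][120:270,130:260,::-1],None,fx=4,fy=4))
E
```

```text
t 5.15 [0.4785 0.2732 0.1155] x-axis deg -1.8 z [ 0.011 -0.003 -1.   ] F [ 13.9  -4.9 -10. ] gap 0.0097 q [ 0.38  0.33 -0.25  0.98 -0.01  1.98]
```

View pics/w2.png

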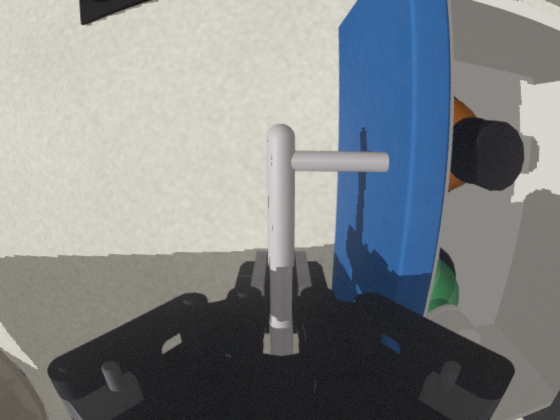

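The wrist view shows the drawer open against its stop (force 14 N after 133.5 mm). The black-capped amber flask is in the +y nest, with its cap at about (490,155), and the green one is at −y.

Call:
carry_out(targets=[[0,0,0,0,1],[0,0,0,0,0.85],[0,0,0,0,0.6],[0,0,0,0,0.6],[0,0,0,0,0.6],[0,0,-3,0,0.6],[0,0,-7,0,0.6],[0,0,-11,0,0.6],[0,0,-14,0,0.6],[0,0,-15,0,0.6]])

```text
clock: 6.08
tcp_pos: [0.4784, 0.2747, 0.2711]
tcp_rot: [-0.001, 1.0, -0.016, 0.009]
wrist_force: [-0.1, -0.8, 0.3]
finger_gap: 0.0341
```

```bash
python3 st.py .577 .324 .27; python3 - <<'E'
from h import *
c=arm.capture("wrist"); save(c,"w3")
E
```

```text
t 6.08 [0.4784 0.2747 0.2711] x-axis deg -1.8 z [ 0.017  0.001 -1.   ] F [-0.1 -0.8  0.3] gap 0.0341 q [ 0.38  0.25  0.03  1.33 -0.01  1.98]
to tool cm [ 9.7  -5.24  0.29]
```

View pics/w3.png

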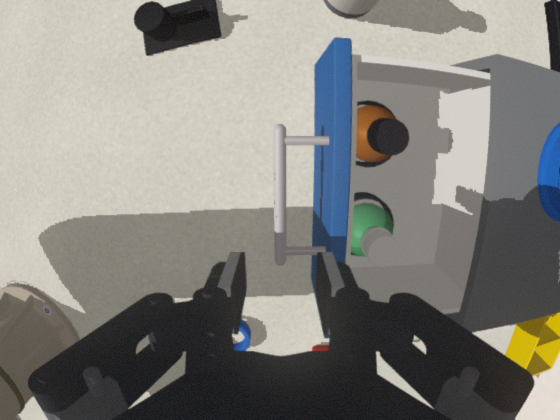

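The wrist view shows the handle free, with the amber flask's black cap at about (389,136) and the green one's white cap at about (376,242).

```bash
python3 - <<'E'
from h import *
c=arm.capture("wrist"); t=arm.capture("top")
a=onz(c,279.5,128,.122,True);b=onz(c,280,262,.122,True);h=(a+b)/2
print("handle",a,b,h); y=(a-b)[:2]/np.linalg.norm((a-b)[:2]); x=np.array([y[1],-y[0]])
print("nest pred",h[:2]+.102*x+.055*y,"yaw",np.degrees(np.arctan2(-y[0],y[1])))
g=cv2.cvtColor(c["image"],cv2.COLOR_RGB2GRAY)
m=cv2.inRange(g[105:170,355:425],0,42); n,l,s,cc=cv2.connectedComponentsWithStats(m)
for i in range(1,n):
    if s[i][4]>200: print("cap blob",s[i]+[355,105,0,0,0],cc[i]+[355,105])
for z in(.12,.128,.136): print(z,onz(c,390,136.5,z,True).round(4))
w=cv2.resize(c["image"][100:260,340:430],None,fx=4,fy=4,interpolation=cv2.INTER_CUBIC)[:600]
tt=cv2.resize(t["image"][165:225,155:250],None,fx=4,fy=4,interpolation=cv2.INTER_CUBIC)
W=np.zeros((600,760,3),np.uint8);W[:w.shape[0],:360]=w;W[:240,370:750]=tt
cv2.imwrite("pics/c3.png",W[:,:,::-1])
E
```

```text
handle [0.4830911  0.33823575 0.122     ] [0.47942912 0.21424796 0.122     ] [0.48126011 0.27624186 0.122     ]
nest pred [0.58483937 0.32820663] yaw -1.6917371238840522
cap blob [368 119  22  35 293] [374.89761092 133.74744027]
0.12 [0.5825 0.33   0.12  ]
0.128 [0.5796 0.3304 0.128 ]
0.136 [0.5766 0.3309 0.136 ]
```

View pics/c3.png

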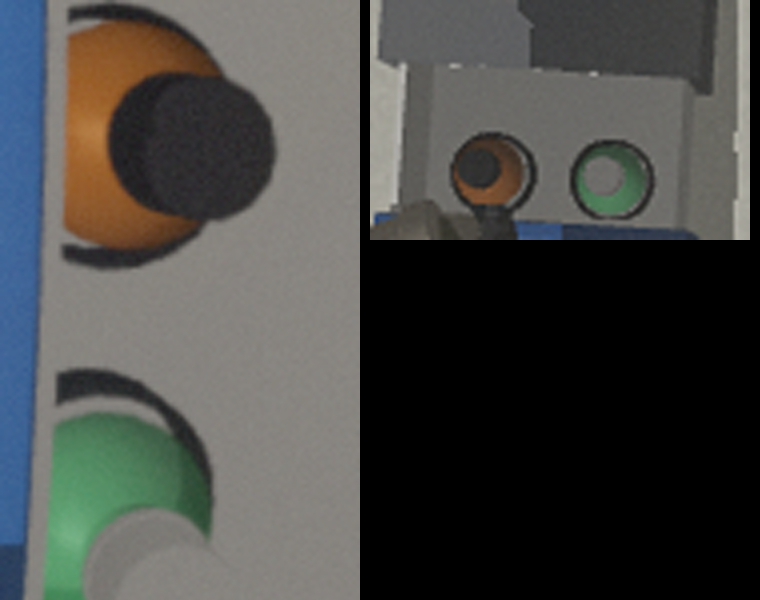

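The cap's top disc is centred at (392,136.2) in the wrist view and at (182.2,206.7) in the top view. It stands upright in its ring.

```bash
python3 - <<'E'
from h import *
c=arm.capture("wrist"); t=arm.capture("top")
for z in(.12,.128,.136): print(z,onz(c,391.9,136,z,True).round(4),onz(t,182.2,206.7,z).round(4))
print("nest ring top, top view",onz(t,155+123.5/4,165+171/4,.03+.022))
print("nest ring right",onz(t,155+242/4,165+180/4,.03+.022))
E
python3 st.py .583 .329 .27
```

```text
0.12 [0.5797 0.3296 0.12  ] [0.5852 0.3264 0.12  ]
0.128 [0.5768 0.33   0.128 ] [0.5848 0.325  0.128 ]
0.136 [0.5738 0.3305 0.136 ] [0.5843 0.3235 0.136 ]
nest ring top, top view [0.58566126 0.32523358 0.052     ]
nest ring right [0.58064359 0.21621531 0.052     ]
t 6.33 [0.476  0.2734 0.2634] x-axis deg -1.8 z [ 0.007 -0.004 -1.   ] F [ 0.4  0.2 -0.9] gap 0.0342 q [ 0.38  0.25  0.02  1.33 -0.01  1.98]
to tool cm [10.53 -5.9  -0.6 ]
```

Call:
carry_out(targets=[[2,-1,-0.6,-7,0.4],[4,-2,-0.6,-14,0.25],[6,-3,-0.6,-21,0.25],[8,-4,-0.6,-28,0.25],[9.5,-5,-0.6,-35,0.25],[10.4,-5.6,-0.6,-42,0.25],[10.4,-5.6,-0.6,-49,0.25],[10.4,-5.6,-0.6,-56,0.25],[10.4,-5.6,-0.6,-63,0.25],[10.4,-5.6,-0.6,-70,0.25]])

```text
clock: 7.17
tcp_pos: [0.5808, 0.3257, 0.2666]
tcp_rot: [0.003, 0.827, 0.563, -0.001]
wrist_force: [-0.2, -0.1, -0.4]
finger_gap: 0.0641
```

Call:
carry_out(targets=[[0,0,0,-7,0.25],[0,0,0,-14,0.25],[0,0,0,-20,0.25],[0,0,0,-20,0.25],[0,0,0,-20,0.25],[0,0,0,-20,0.25],[0,0,0,-20,0.25]])

```text
clock: 7.75
tcp_pos: [0.5806, 0.3257, 0.2659]
tcp_rot: [0.003, 0.717, 0.697, -0.002]
wrist_force: [-0.1, -0.7, -0.4]
finger_gap: 0.064
```

```bash
python3 st.py .584 .328 .114; python3 - <<'E'
from h import *
c=arm.capture("wrist"); save(c,"w4")
E
```

```text
t 7.75 [0.5806 0.3257 0.2659] x-axis deg 88.4 z [ 0.001 -0.006 -1.   ] F [-0.1 -0.7 -0.4] gap 0.0640 q [ 0.39  0.5   0.38  1.45 -0.01  0.42]
to tool cm [ 0.33  0.31 15.18]
```

View pics/w4.png

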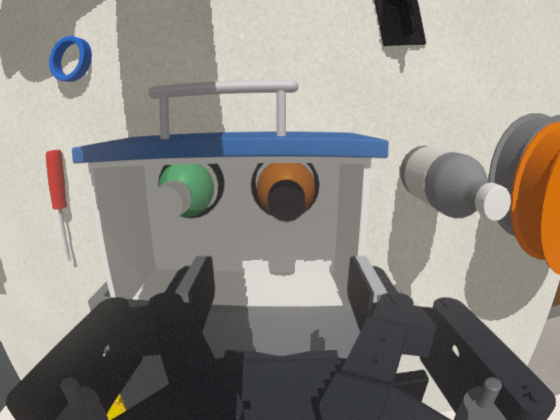

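```bash
python3 - <<'E'
from h import *
c=arm.capture("wrist"); print(c["eye"])
W=np.zeros((600,760,3),np.uint8)
w=cv2.resize(c["image"][145:235,240:330],None,fx=6,fy=6,interpolation=cv2.INTER_CUBIC); w=cv2.convertScaleAbs(w,alpha=2)
W[:540,:540]=w; cv2.imwrite("pics/c4.png",W[:540,:540,::-1])
g=c["image"].max(2)[145:235,240:330]
m=cv2.inRange(g,0,60); n,l,s,cc=cv2.connectedComponentsWithStats(m)
for i in range(1,n):
    if s[i][4]>200: print(s[i]+[240,145,0,0,0],cc[i]+[240,145])
E
```

```text
[0.51116268 0.32849746 0.39783468]
[ 252  164   53   56 1340] [282.62238806 198.64925373]
```

View pics/c4.png

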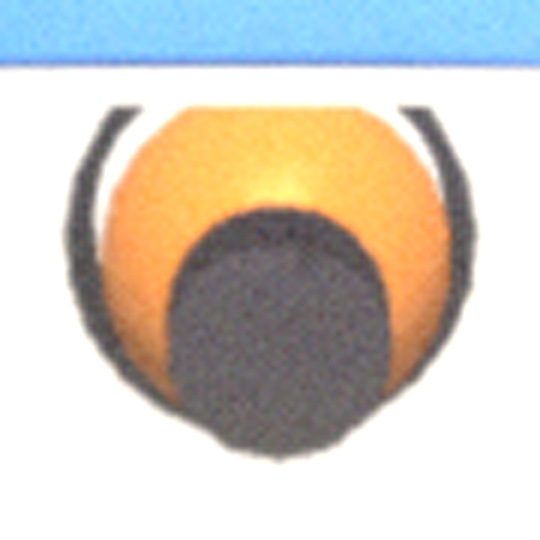

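The cap's top disc is centred at (286.1,203.1), about 37 px wide. That puts it about 0.30 m from the camera, so its top is near z 0.11. I'll check this by triangulation.

```bash
cat >> h.py <<'E'
def tri2(L):
    A=[];b=[]
    for c,d in L:
        d=d/np.linalg.norm(d);M=np.eye(3)-np.outer(d,d);A.append(M);b.append(M@c["eye"])
    return np.linalg.lstsq(np.vstack(A),np.hstack(b),rcond=None)[0]
E
python3 - <<'E'
from h import *
c=arm.capture("wrist"); t=arm.capture("top"); s=arm.capture("scene")
dw=ray(c,286.1,203.1,True)
p=tri2([(c,dw),(t,ray(t,182.2,206.7))]); print("cap top wrist+top",p)
for z in(.105,.111,.117,.125): print(z,onz(c,286.1,203.1,z,True))
# cap size scale check & handle scale check
for z in(.105,.111,.117,.125): print("cap width",z,np.linalg.norm(onz(c,240+168/6-.4,203.1,z,True)-onz(c,240+390/6-.4,203.1,z,True)))
a=onz(c,152,91.5,.122,True);b=onz(c,297,86.5,.122,True);print("handle",a,b,np.linalg.norm(a-b))
print("drawer front width at z", [(z,np.linalg.norm(onz(c,75,152,z,True)-onz(c,388,143,z,True))) for z in(.138,.15,.16)])
print("ring OD at floor+22", [(z,np.linalg.norm(onz(c,240+66/6,145+235/6,z,True)-onz(c,240+475/6,145+235/6,z,True))) for z in(.035,.045,.052)])
cv2.imwrite("pics/s4.png",cv2.resize(s["image"][215:385,150:330,::-1],None,fx=3.5,fy=3.5,interpolation=cv2.INTER_CUBIC))
E
```

```text
cap top wrist+top [0.58647586 0.32905643 0.11007898]
0.105 [0.58854587 0.32987007 0.105     ]
0.111 [0.58696189 0.32984167 0.111     ]
0.117 [0.58537791 0.32981327 0.117     ]
0.125 [0.58326593 0.32977541 0.125     ]
cap width 0.105 0.03452046636252392
cap width 0.111 0.03381366369911903
cap width 0.117 0.033106861035714245
cap width 0.125 0.03216445748450768
handle [0.47882921 0.21477222 0.122     ] [0.48357549 0.34142207 0.122     ] 0.12673875613286983
drawer front width at z [(0.138, np.float64(0.2785600200980026)), (0.15, np.float64(0.26570547553855867)), (0.16, np.float64(0.2549933550723553))]
ring OD at floor+22 [(0.035, np.float64(0.0778403098719457)), (0.045, np.float64(0.07569619623016244)), (0.052, np.float64(0.07419531668091414))]
```

```bash
python3 st.py .586 .329 .091
```

```text
t 8.00 [0.5809 0.3258 0.2668] x-axis deg 88.5 z [ 0.003 -0.006 -1.   ] F [-0.3 -0.3 -0.3] gap 0.0641 q [ 0.39  0.5   0.38  1.45 -0.01  0.42]
to tool cm [ 0.43  0.46 17.57]
```

Call:
carry_out(targets=[[0.4,0.5,0,0,0.25],[0.4,0.5,3,0,0.25],[0.4,0.5,6,0,0.25],[0.4,0.5,9,0,0.25],[0.4,0.5,11.5,0,0.25],[0.4,0.5,13.5,0,0.25],[0.4,0.5,15.5,0,0.25],[0.4,0.5,16.8,0,0.25],[0.4,0.5,17.5,0,0.25],[0.4,0.5,17.5,0,0.25]])

```text
clock: 8.83
tcp_pos: [0.5855, 0.3278, 0.0896]
tcp_rot: [0.003, 0.717, 0.697, -0.003]
wrist_force: [0.1, -3.2, -2.3]
finger_gap: 0.0641
```

```bash
python3 st.py .586 .329 .091; python3 - <<'E'
from h import *
c=arm.capture("wrist"); save(c,"w5")
E
```

```text
t 8.83 [0.5855 0.3278 0.0896] x-axis deg 88.5 z [-0.001 -0.008 -1.   ] F [ 0.1 -3.2 -2.3] gap 0.0641 q [ 0.39  0.58  0.07  1.07 -0.01  0.42]
to tool cm [ 0.12  0.05 -0.14]
```

View pics/w5.png

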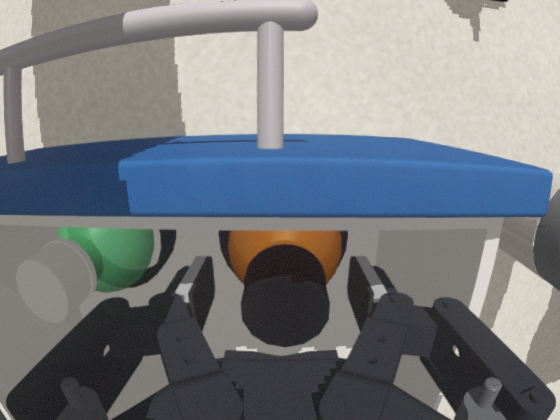

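The wrist view shows the cap at about (286,300), centred between the pads at 205 and 357 and clear of the drawer walls. Closing.

Call:
carry_out(targets=[[0,0,0,0,0.45],[0,0,0,0,0.6],[0,0,0,0,0.8],[0,0,0,0,1],[0,0,0,0,1],[0,0,0,0,1]], force=70)

```text
clock: 9.38
tcp_pos: [0.587, 0.3288, 0.0925]
tcp_rot: [0.003, 0.716, 0.698, -0.001]
wrist_force: [0.3, 1.8, 6.5]
finger_gap: 0.0325
```

Call:
carry_out(targets=[[0,0,-0.5,0,1],[0,0,-1.5,0,1],[0,0,-3,0,1],[0,0,-5,0,1],[0,0,-7,0,1],[0,0,-9.5,0,1],[0,0,-12,0,1],[0,0,-14.5,0,1],[0,0,-16,0,1],[0,0,-17,0,1]])

```text
clock: 10.22
tcp_pos: [0.5867, 0.3297, 0.2653]
tcp_rot: [0.004, 0.716, 0.698, 0.0]
wrist_force: [0.1, -0.2, -2.8]
finger_gap: 0.0324
```

```bash
python3 st.py .576 -.2605 .265; python3 - <<'E'
from h import *
t=arm.capture("top");s=arm.capture("scene")
p=[tri(t,(348.7,213.9),s,(253.9,132.2))]; print(p)
E
```

```text
t 10.22 [0.5867 0.3297 0.2653] x-axis deg 88.5 z [ 0.006 -0.005 -1.   ] F [ 0.1 -0.2 -2.8] gap 0.0324 q [ 0.4   0.51  0.4   1.46 -0.01  0.42]
to tool cm [-59.03   0.51   0.3 ]
[array([ 0.57476929, -0.25974137,  0.14757091])]
```

Lifted, and the wrist reads about 2.8 N of weight. Carrying towards the shaker.

Call:
carry_out(targets=[[-1,0,0,0,1],[-3,0,0,0,1],[-6,0,0,0,1],[-9,0,0,0,1],[-12,0,0,0,1],[-15,0,0,0,1],[-18,0,0,0,1],[-21,0,0,0,1],[-24,0,0,0,1],[-27,0,0,0,1]])

```text
clock: 11.15
tcp_pos: [0.5782, 0.0579, 0.2638]
tcp_rot: [0.003, 0.717, 0.697, -0.001]
wrist_force: [1.7, 0.0, -2.1]
finger_gap: 0.0326
```

Call:
carry_out(targets=[[-3,0,0,0,1],[-6,0,0,0,1],[-9,0,0,0,1],[-11.5,0,0,0,1],[-13.5,0,0,0,1],[-15,0,0,0,1],[-16,0,0,0,1],[-16.5,0,0,0,1],[-16.5,0,0,0,1],[-16.5,0,0,0,1]])

```text
clock: 11.98
tcp_pos: [0.5733, -0.1066, 0.264]
tcp_rot: [0.002, 0.717, 0.697, -0.001]
wrist_force: [-0.0, 0.3, -2.6]
finger_gap: 0.0327
```

```bash
python3 st.py .575 -.2605 .265; python3 - <<'E'
from h import *
c=arm.capture("wrist"); save(c,"w6")
print(blobs(c["image"],(3,150,60),(16,255,255),200)[1])
E
```

```text
t 11.98 [ 0.5733 -0.1066  0.264 ] x-axis deg 88.5 z [ 0.002 -0.004 -1.   ] F [-0.   0.3 -2.6] gap 0.0327 q [-0.32  0.32  0.11  1.36 -0.   -0.29]
to tool cm [-15.38   0.59  -0.04]
[([74, 170, 86, 85, 5673], [116.1, 209.2]), ([230, 186, 106, 69, 4949], [282.7, 220.4])]
```

View pics/w6.png

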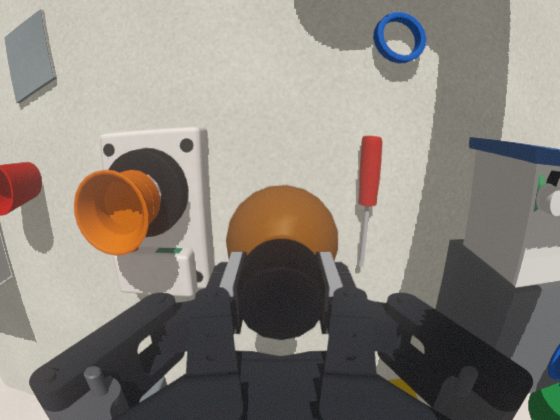

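The wrist view shows the flask held upright at about (282,260), with the ring mouth centred near (113,213). I'll project the rim points onto z=0.144.

```bash
python3 - <<'E'
from h import *
c=arm.capture("wrist");t=arm.capture("top")
# outer-left boundary of mouth from the mask (left half + top/bottom), rays onto rim plane
m,_=blobs(c["image"],(3,150,60),(16,255,255)); m[:,165:]=0
cs,_=cv2.findContours(m,cv2.RETR_EXTERNAL,cv2.CHAIN_APPROX_NONE); k=max(cs,key=cv2.contourArea)[:,0]
k=k[k[:,0]<118]; P=np.array([onz(c,u,v,.144,True)[:2] for u,v in k])
A=np.c_[2*P,np.ones(len(P))]; x=np.linalg.lstsq(A,(P**2).sum(1),rcond=None)[0]; print("wrist fit",x[:2],"diam",2*np.sqrt(x[2]+x[:2]@x[:2]))
m,_=blobs(t["image"],(3,120,60),(18,255,255),30); m[:,:335]=0;m[:,365:]=0;m[:195]=0;m[228:]=0
cs,_=cv2.findContours(m,cv2.RETR_EXTERNAL,cv2.CHAIN_APPROX_NONE); k=max(cs,key=cv2.contourArea)
(u,v),r=cv2.minEnclosingCircle(k); print("top",u,v,r,onz(t,u,v,.144), "diam",np.linalg.norm(onz(t,u-r,v,.144)-onz(t,u+r,v,.144)))
E
```

```text
wrist fit [ 0.57482837 -0.26070151] diam 0.07851565885269719
top 348.31817626953125 214.0 11.599920272827148 [ 0.57567029 -0.25916847  0.144     ] diam 0.08118999002080529
```

Call:
carry_out(targets=[[-2,0.1,0,0,1],[-5,0.3,0,0,1],[-8,0.5,0,0,1],[-11,0.5,0,0,1],[-13.2,0.5,0,0,1],[-14.5,0.5,0,0,1],[-15.1,0.5,0,0,1],[-15.3,0.5,0,0,1],[-15.3,0.5,0,0,1],[-15.3,0.5,0,0,1]])

```text
clock: 12.97
tcp_pos: [0.5749, -0.2577, 0.2653]
tcp_rot: [0.002, 0.716, 0.698, -0.0]
wrist_force: [0.0, 0.9, -3.3]
finger_gap: 0.0325
```

```bash
python3 st.py .575 -.260 .205; python3 - <<'E'
from h import *
c=arm.capture("wrist"); save(c,"w7")
s=arm.capture("scene"); save(s,"s7")
w=c["image"][130:350,170:400]; z=cv2.resize(s["image"][90:190,205:305],None,fx=4,fy=4,interpolation=cv2.INTER_CUBIC)
W=np.zeros((440,780,3),np.uint8); W[:, :380]=cv2.resize(c["image"][130:350,185:375],None,fx=2,fy=2); W[:400,380:]=z
cv2.imwrite("pics/m7.png",W[:,:,::-1])
E
```

```text
t 12.97 [ 0.5749 -0.2577  0.2653] x-axis deg 88.6 z [ 0.003 -0.004 -1.   ] F [ 0.   0.9 -3.3] gap 0.0325 q [-0.55  0.42  0.25  1.4  -0.   -0.52]
to tool cm [-0.21  0.    6.03]
```

View pics/m7.png

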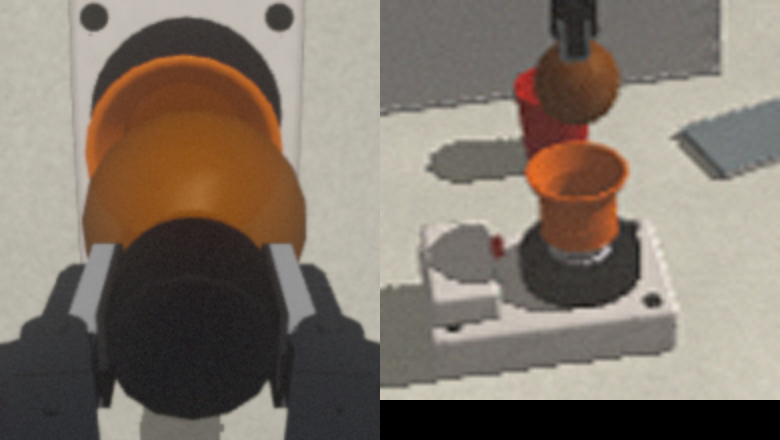

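The wrist crop shows the belly (194 px) about 3 mm to the +y side of the ring (184 px). I'll shift −0.3 cm in tool x while lowering to just above the seat.

Call:
carry_out(targets=[[-0.3,0,0.5,0,1],[-0.3,0,1.5,0,1],[-0.3,0,2.5,0,1],[-0.3,0,3.5,0,1],[-0.3,0,4.5,0,1],[-0.3,0,5.3,0,1],[-0.3,0,5.9,0,1],[-0.3,0,6.2,0,1],[-0.3,0,6.2,0,1],[-0.3,0,6.2,0,1]])

```text
clock: 13.9
tcp_pos: [0.5751, -0.261, 0.2035]
tcp_rot: [0.003, 0.716, 0.699, -0.0]
wrist_force: [0.9, -0.6, -2.4]
finger_gap: 0.0324
```

```bash
python3 st.py .575 -.2607 .1945
```

```text
t 13.90 [ 0.5751 -0.261   0.2035] x-axis deg 88.6 z [ 0.003 -0.004 -1.   ] F [ 0.9 -0.6 -2.4] gap 0.0324 q [-0.55  0.43  0.13  1.26 -0.   -0.53]
to tool cm [ 0.04 -0.02  0.9 ]
```

Call:
carry_out(targets=[[0,0,0.3,0,1],[0,0,0.6,0,1],[0,0,0.9,0,1],[0,0,1.1,0,1],[0,0,1.3,0,1],[0,0,1.3,0,1]], force=90)

```text
clock: 14.4
tcp_pos: [0.5749, -0.2609, 0.19]
tcp_rot: [0.002, 0.716, 0.699, -0.001]
wrist_force: [-0.1, 0.5, -2.3]
finger_gap: 0.032
```

```bash
python3 st.py .575 -.2607 .1795
```

```text
t 14.40 [ 0.5749 -0.2609  0.19  ] x-axis deg 88.6 z [ 0.002 -0.004 -1.   ] F [-0.1  0.5 -2.3] gap 0.0320 q [-0.55  0.44  0.1   1.23 -0.   -0.53]
to tool cm [0.03 0.01 1.05]
```

Call:
carry_out(targets=[[0,0,0.2,0,1],[0,0,0.4,0,1],[0,0,0.6,0,1],[0,0,0.8,0,1],[0,0,0.8,0,1],[0,0,0.8,0,1]])

```text
clock: 14.9
tcp_pos: [0.5762, -0.2619, 0.1832]
tcp_rot: [0.004, 0.716, 0.699, -0.0]
wrist_force: [4.4, -3.6, 4.8]
finger_gap: 0.0322
```

```bash
python3 st.py
```

```text
t 14.90 [ 0.5762 -0.2619  0.1832] x-axis deg 88.6 z [ 0.006 -0.006 -1.   ] F [ 4.4 -3.6  4.8] gap 0.0322 q [-0.55  0.44  0.09  1.21 -0.   -0.53]
```

Call:
carry_out(targets=[[-0.1,0.1,0.3,0,1],[-0.1,0.1,0.6,0,1],[-0.1,0.1,0.9,0,1],[-0.1,0.1,1.1,0,1],[-0.1,0.1,1.1,0,1],[-0.1,0.1,1.1,0,1]])

```text
clock: 15.4
tcp_pos: [0.5772, -0.2623, 0.1733]
tcp_rot: [0.004, 0.715, 0.699, 0.0]
wrist_force: [0.1, 1.5, 9.4]
finger_gap: 0.0323
```

```bash
python3 st.py
```

```text
t 15.40 [ 0.5772 -0.2623  0.1733] x-axis deg 88.6 z [ 0.006 -0.005 -1.   ] F [0.1 1.5 9.4] gap 0.0323 q [-0.55  0.45  0.07  1.19 -0.   -0.53]
```

Call:
carry_out(targets=[[0,0,0.2,0,1],[0,0,0.4,0,1],[0,0,0.5,0,1],[0,0,0.6,0,1],[0,0,0.7,0,1],[0,0,0.7,0,1],[0,0,0.7,0,1]])

```text
clock: 15.98
tcp_pos: [0.5775, -0.2622, 0.1693]
tcp_rot: [0.005, 0.715, 0.699, 0.001]
wrist_force: [-1.0, 1.3, 15.9]
finger_gap: 0.0319
```

```bash
python3 st.py
```

```text
t 15.98 [ 0.5775 -0.2622  0.1693] x-axis deg 88.7 z [ 0.009 -0.006 -1.   ] F [-1.   1.3 15.9] gap 0.0319 q [-0.55  0.45  0.06  1.18 -0.   -0.53]
```

Call:
carry_out(targets=[[0,0,0.4,0,1],[0,0,0.5,0,1],[0,0,0.6,0,1],[0,0,0.6,0,1],[0,0,0.6,0,1],[0,0,0.6,0,1]])

```text
clock: 16.48
tcp_pos: [0.5779, -0.2622, 0.1691]
tcp_rot: [0.008, 0.715, 0.699, 0.001]
wrist_force: [-6.0, 4.5, 29.6]
finger_gap: 0.0321
```

```bash
python3 st.py; python3 - <<'E'
from h import *
c=arm.capture("wrist"); s=arm.capture("scene"); t=arm.capture("top")
W=np.zeros((600,800,3),np.uint8); W[:360,:480]=cv2.resize(c["image"],(480,360))
W[:300,480:800]=cv2.resize(s["image"][90:180,210:306],(320,300),interpolation=cv2.INTER_CUBIC)
W[360:600,:400]=cv2.resize(t["image"][160:280,130:330],(400,240)); W[300:600,480:800]=cv2.resize(s["image"][220:400,120:312],(320,300))
cv2.imwrite("pics/m8.png",W[:,:,::-1]); print(arm.observe()["wrist_force"])
E
```

```text
t 16.48 [ 0.5779 -0.2622  0.1691] x-axis deg 88.7 z [ 0.013 -0.009 -1.   ] F [-6.   4.5 29.6] gap 0.0321 q [-0.55  0.44  0.06  1.17 -0.   -0.53]
[-5.69730602  2.99589175 30.13474466]
```

The picture limit is reached, so the last checks are numeric: ring drop, drawer position and the other flask.

```bash
python3 - <<'E'
from h import *
s0=cv2.imread("pics/s7.png")[:,:,::-1]; s=arm.capture("scene"); t=arm.capture("top"); n=s["image"]
# ring's lower body rows in scene (column band of the ring), orange mask: row extents before / now
for nm,im in(("before",s0),("now",n)):
    m,_=blobs(im,(3,150,100),(16,255,255)); m=m[115:175,235:275]; r=np.where(m.sum(1)>255*5)[0]+115; print(nm,"orange rows",r.min(),r.max())
a=s["cx"];p=np.array([.5765,-.2610,.106]); print("expected row drop for 15 mm",proj(s,p-[0,0,.015])[1]-proj(s,p)[1])
print("green in top",[b for b in blobs(t["image"],(50,60,40),(85,255,255),20)[1] if 190<b[1][0]<240])
d=cv2.absdiff(s0,n).max(2); d=cv2.morphologyEx((d>45).astype(np.uint8),cv2.MORPH_OPEN,np.ones((2,2),np.uint8))
print("scene change blobs",[x for x in cv2.connectedComponentsWithStats(d)[2].tolist()[1:] if x[4]>40])
o=arm.observe(); print(o["clock"],o["wrist_force"].round(1),o["tcp_pos"].round(4),o["finger_gap"])
E
```

```text
before orange rows 125 151
now orange rows 132 154
expected row drop for 15 mm 3.815088237304934
green in top [([207, 202, 16, 16, 95], [216.0, 212.1])]
scene change blobs [[265, 0, 7, 23, 115], [489, 0, 11, 20, 116], [259, 16, 7, 15, 66], [502, 16, 11, 8, 59], [496, 25, 9, 46, 205], [506, 45, 7, 19, 105], [249, 53, 17, 17, 160], [238, 67, 7, 16, 70], [503, 75, 6, 40, 114], [261, 82, 4, 14, 53], [511, 83, 6, 32, 94], [239, 84, 10, 20, 116], [430, 87, 15, 68, 235], [257, 102, 9, 18, 98], [242, 121, 26, 22, 222], [154, 165, 40, 9, 178], [161, 182, 27, 10, 120], [124, 187, 29, 10, 130], [100, 200, 10, 7, 49], [10, 259, 11, 23, 99]]
16.7333 [-4.8  3.2 29.1] [ 0.5779 -0.2622  0.1692] 0.032328706223781846
```

```bash
python3 -c "
from cell import arm
print(arm.finish_job()); o=arm.observe(); print(o['clock'],o['wrist_force'],o['tcp_pos'])"
```

```text
the job is handed in; nothing more can be done
None
the job is handed in; nothing more can be done
```

The job is done and handed in at about 16.7 s. I pulled the drawer to its stop and lifted the amber flask from the +y nest. I then carried it upright to the shaker and pressed it into the ring, still gripped at its cap.

**Checks that passed**
- **Drawer:** it travelled 133.5 mm against the 134 mm given, and the force rose to 14 N at the stop. I re-measured it at the same place after letting go of the handle.
- **Ring at its stop:** the tool went down about 14 mm after touching the ring. Adding 14 N more moved it only 0.2 mm, and the push then held at about 29 N at the wrist. The ring's lower edge dropped 3 pixel rows in the scene camera, against 3.8 expected for full travel; that view cannot measure it any finer.
- **Flask grip:** the finger opening stayed at 32 mm. By the given sizes, the fingertips are over 30 mm above the ring.
- **Other flask:** the green one is still in its place in the top view.
- **Rest of the bench:** the scene camera showed changes only at the ring and in areas I took, unviewed, to be the arm and its shadows.

**What disagreed or was not seen**
- **Contact height:** the ring touched about 11 mm lower than I had worked out. I went by the force readings and never found the cause.
- **Ring centre:** it turned out about 2–3 mm off my image estimate, and I followed the side forces to correct it.
- **Tilt:** pressing leaned the tool by about 0.9°.
- **Final picture:** I could not view the final pressed state, because the 12-picture limit was already used. The last checks are numbers only.

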